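# Drip tray home, then rinse

## Robot

A 6-joint arm with a two-finger parallel gripper is mounted at the origin on a cart in front of the work surface, level with it; the furniture and walls round the work are solid. World frame = base frame: x ahead of the robot, y to its left, z up, the work surface at z = 0. Lengths are in m, angles in degrees, forces in N, time in s.
With the tool pointing down it reaches from about 0.375 to 0.9 m from the base axis. Payload 3.1 kg.
Tool frame: the origin (TCP) lies at the very end of the fingers, on their centre line; the grasp point (between the pads) lies 19 mm behind it; z points along the fingers, y is the line along which they close (so a half turn about z gives the same grasp; the last joint's range is limited). The gripper opens to 87 mm and grips with 3 to 60 N. Pads are 19 mm wide; open, the fingers measure 117 mm over their backs; the gripper's body (75 mm by 190 mm) begins 51 mm behind the grasp point.
Start: joints at [-78.638, 30.224, 82.088, -0, 67.689, -10.227], TCP at [0.23, -0.581, 0.223] pointing down, gripper open.
Joint ranges: [-176.69, 176.69], [-43.24, 126.21], [12.49, 139.97], [-82, 262], [0, 151.66], [-163.58, 163.58]. Speed limits (degrees/s): [159.86, 159.86, 180, 180, 180, 180].

## Interface

Orientations are given as a 3x3 rotation matrix whose columns are the frame's x, y, z axes.
In Python, from rig import readout, cams, bot gives the robot as it stands.
- The arm moves only by the shell command python3 -m inch 'ROWS'. ROWS is JSON, a list of rows, each a list of 5 numbers: the shift along the world's x, y, z in cm, then the turn about the world's z in degrees, then the finger opening in cm, from 0 to 8.7. In form: [[dx, dy, dz, twist, fingers], ...]. A call has 1 to 10 rows; each row is the pose to reach, as a shift and turn from the pose commanded when the call began; what a row does not reach only later rows make up. A row lasts 1/12 s, in which the tool goes at most 41.7 mm and 7.16 degrees, less where a joint would pass 70% of its speed; a pose out of reach is approached as far as the arm can. A call with a gripper value outside its range is refused whole. The fingers move at their own pace and stop on an object; the grip force is fixed at half the most. Time passes only in rows, so rows that repeat a pose let the fingers close. It gives the time, the measured TCP pose, the force, the opening and the grip force at its end, in the units of the state.
- readout.read_state(): the state, without advancing time (a new reading comes with each control period).
- cams.capture(name): name is "side" or "top" or "wrist"; returns a dict with "image" (420x560x3 uint8, blue, green, red), "intrinsics" (3x3 intrinsics, pixels), "k1" (the pictures are not rectified: a ray, as slopes to the right and down, at radius r is drawn at 1 + k1 r^2 times it, then the intrinsics apply), "xyz" and "rotation" of the camera in the world; the wrist camera has in their place "tool_from_camera" (4x4, takes a point from camera to tool coordinates, whose origin is the TCP and whose axes are the flange's). Camera axes: x right, y down, z forward; pixel columns grow to the right and rows downward; lengths in m; the calibration is good to about 2 mm. A picture is of the moment at which its call begins: read the wrist's pose just before it. There is no depth.
- bot.hand_in(): hands the job in; it is judged then, once.
The state is a dict: "time_s": time; "joint_positions": joint angles; "qvel": joint speeds; "tau": joint torques, N m; "position": TCP position; "tcp_rot": TCP orientation; "force": force on the tool from outside, world axes, zero at the start; "moment": the same for the moment, N m; "opening": opening from 0.0 (shut) to 1.0 (fully open); "grasp_force": force on a finger pad.
Only numpy, scipy, OpenCV 4.12 (cv2) and the standard library are available. Lean on these libraries where they do the work, as an engineer would, in place of code of your own. Each camera call takes 0.05 s, during which the arm holds its last target. There are 200 camera calls.

## Task

The pod coffee machine needs a rinse, but its drip tray has been left out on the worktop in front of it. With the fingertips, push the tray along the worktop, through between the machine's two front feet, until it is fully home against the machine; only then press the blue button on top of the machine all the way down and let it go, so that the rinse water runs into the tray. Do not lift or tip the tray, and leave the cup, tin, canister, coffee pod and spoon where they stand.

Things in the scene. Friction and masses are not known exactly. Their poses are not given: they have to be found in the camera images.
- coffee_machine: black and steel pod coffee machine, fixed, 162 mm wide. Origin on the worktop; x level, from its front to its back, z up. Two low feet (18 mm wide, 36 high) reach forward to round noses at x = -66 mm; their inner faces at y = +63 and -63 mm bound the tray bay (126 mm wide, its floor is the worktop). Head above the bay: from x = -25 mm backward, 128 to 180 mm high, spout down to 98
- drip_tray: loose black tray with a steel grille flush in its top and a red float, 0.3 kg, 105 mm deep (x), 120 wide (y), 34 high; a closed block to the touch, with flat upright sides. Origin at the centre of its underside, on the worktop. +x points to its rear edge (corners rounded, radius 14 mm), which enters the machine first; -x to its flat front face with a thin steel strip, at x = -52.5 mm
- tray_home (a point): where the tray's origin (centre of its underside) lies when the tray is fully home, its rear edge against the upright column at the end of the bay: at x = -32.5 mm, y = 0 in the machine's frame, axes as the machine's. The tray then has 3 mm free on each side and its front face stands 19 mm in front of the feet's noses
- rinse_button_top (a point): centre of the top of the round blue button (28 mm across) on the machine's head, near the front; pressed straight down
- rinse_button (a joint): travel of the spring button: 0 out, 0.005 m fully down (about 5 N); it springs back when let go
- pod_tin: low black tin with grey lid, 70 mm across, 82 mm high, to the right of the machine; origin at the centre of its underside; to be left alone
- espresso_cup: cream espresso cup, 64 mm across, 91 mm with its handle, 50 mm high, right of the machine; origin under its middle; to be left alone
- sugar_canister: white and steel sugar canister with a black knob, 74 mm across, 127 mm high, at the back right; origin at the centre of its underside; to be left alone
- teaspoon: steel teaspoon, 132 mm long, lying on the worktop to the left of the tray, near the front edge; to be left alone
- coffee_pod: round flat paper coffee pod, 69 mm across, 11 mm high, lying on the worktop to the left of the tray and in front of the machine's left side; to be left alone

How it is judged (in metres and radians):
On the way, in this order (a step that is already met when the one before it is completed fails the run):
1. the drip tray is fully home between the feet, against the machine (x of drip_tray in the frame of coffee_machine above -0.0365 m and angle between the x axis of drip_tray and the x axis of coffee_machine, either way round below 0.08 rad and y of drip_tray in the frame of coffee_machine between -0.006 and 0.006 m), for 0.2 s.
2. the blue button is pressed down (value of joint rinse_button above 0.0035 m), for 0.05 s.
At the end, for the whole second after the job is handed in: the tray lies flat and at rest on the worktop between the machine's feet, within 4 mm of its stop and 6 mm of the bay's middle; the button has been pressed at least 3.5 mm after that and is out again (all of step 1 and height (world z) of drip_tray below 0.004 m and angle between drip_tray's own z axis and vertical below 0.05 rad and linear speed of drip_tray below 0.01 m/s and value of joint rinse_button below 0.0012 m); the robot touches nothing.
It fails at once if the button is pressed while the tray is not home (rinse water on the worktop) (value of joint rinse_button above 0.0025 m and x of drip_tray in the frame of coffee_machine below -0.04 m).
It fails at once if the drip tray is lifted (more than 10 mm) or tipped (more than 0.2 rad) (height (world z) of drip_tray above 0.01 m or angle between drip_tray's own z axis and vertical above 0.2 rad).
It fails at once if the cup, pod tin, sugar canister, coffee pod or teaspoon is shoved aside or lifted (moved more than 20 mm) (distance of any of pod_tin, espresso_cup, sugar_canister, teaspoon, coffee_pod from where it was at the start of the episode above 0.02 m).
It fails at once if the arm or the gripper's body, not the fingers, shoves the drip tray (contact force between the arm and drip_tray above 5 N).
It also fails if it takes over 64 s, if anything falls off the work surface, if the arm or the gripper's body presses on something with over 40 N, if the wrist force passes 120 N, or if a joint passes its speed limit or range.

## Working session

There is one attempt and no reset: what is moved stays moved. The work goes in short steps, Python scripts to look and compute and a shell command to move; the robot and the scene stay as the last step left them, time stands still between calls to the robot, and variables do not carry over. Pictures are saved under pics/ and viewed, at most 10 in all, crops included, and the job is handed in when it is done.

```bash
mkdir -p pics; ls; cat > h.py <<'E'
import numpy as np, cv2
from rig import readout, cams, bot
def cap(n,f=None):
    s=readout.read_state(); c=cams.capture(n)
    if f: cv2.imwrite('pics/'+f,c['image'])
    if 'xyz' in c: R=np.array(c['rotation']);t=np.array(c['xyz'])
    else:
        M=np.array(c['tool_from_camera']);Rt=np.array(s['tcp_rot'])
        R=Rt@M[:3,:3];t=np.array(s['position'])+Rt@M[:3,3]
    return dict(K=np.array(c['intrinsics']),k1=c['k1'],R=R,t=t,im=c['image'])
def ray(c,u,v):
    d=np.linalg.inv(c['K'])@[u,v,1]; p=d[:2].copy()
    for _ in range(20): p=d[:2]/(1+c['k1']*(p@p))
    return c['R']@[p[0],p[1],1]
def onz(c,u,v,z):
    r=ray(c,u,v); return c['t']+r*(z-c['t'][2])/r[2]
def proj(c,P):
    q=(np.asarray(P)-c['t'])@c['R']; p=q[...,:2]/q[...,2:]
    p=p*(1+c['k1']*(p**2).sum(-1,keepdims=True)); return p@c['K'][:2,:2].T+c['K'][:2,2]
E
python3 - <<'E'
from h import *
for n in('top','side'):
    c=cap(n,n+'.png');print(n,c['t'],c['R'].round(3).tolist(),c['K'].tolist(),c['k1'])
print(readout.read_state())
E
```

```text
pics
top [0.4361666  0.06106802 0.99066388] [[-0.003, -0.982, 0.191], [-1.0, 0.005, 0.009], [-0.01, -0.191, -0.982]] [[409.9187079405352, 0.0, 283.1954004398145], [0.0, 409.9187079405352, 202.6960761192743], [0.0, 0.0, 1.0]] -0.007242963383751391
side [ 0.52394105 -0.73525905  0.73610683] [[0.996, -0.046, 0.076], [-0.088, -0.604, 0.792], [0.01, -0.795, -0.606]] [[476.6312626221129, 0.0, 282.5216474934064], [0.0, 476.6312626221129, 205.268970764694], [0.0, 0.0, 1.0]] -0.06837506113519098
{'time_s': 0.1, 'joint_positions': array([-7.86387450e+01,  3.02742053e+01,  8.21476223e+01, -1.23868004e-03,
        6.76866439e+01, -1.02283494e+01]), 'qvel': array([-0.01904107, -0.05218161, -0.17870259,  0.12496027, -0.0056108 ,
        0.03416978]), 'tau': array([ 5.92407323e-04, -4.40983844e+01, -1.77150625e+01,  6.35856483e-02,
        5.33973018e-02, -3.65783069e-05]), 'position': array([ 0.22985679, -0.58051781,  0.22167129]), 'tcp_rot': array([[ 9.29840297e-01,  3.67963134e-01, -3.92554493e-04],
       [ 3.67963207e-01, -9.29838506e-01,  1.85214393e-03],
       [ 3.16508402e-04, -1.86664367e-03, -9.99998208e-01]]), 'force': array([-0.15162808, -0.31656702, -0.26524533]), 'moment': array([0.00608914, 0.00653535, 0.01919408]), 'grasp_force': 0.0, 'opening': 1.0036828842968148}
```

View pics/top.png

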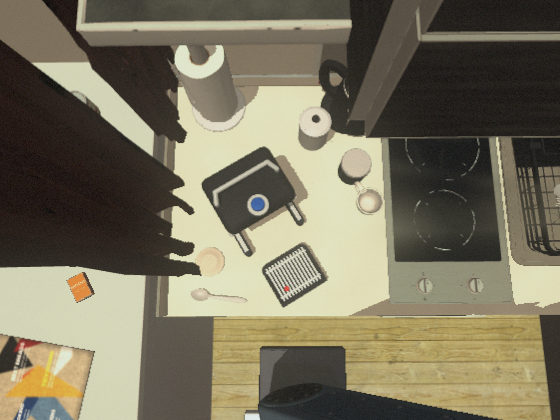

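View pics/side.png

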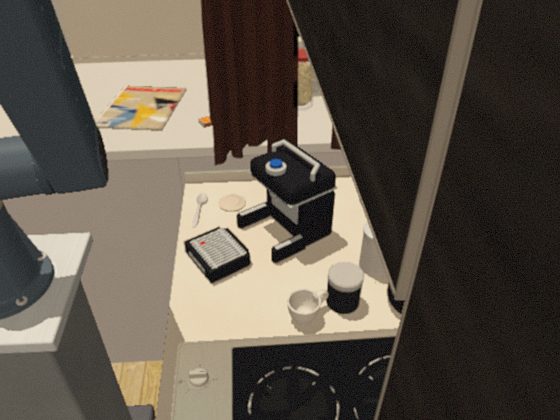

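The top view shows the machine at about (250,190), its foot noses near (246,251) and (298,219), the blue button at (258,204) and the tray centred near (294,274). The spoon (220,296) and the pod (209,262) lie to its left. I'll zoom in to get corner positions.

```bash
python3 - <<'E'
from h import *
a=cv2.imread('pics/top.png')[140:315,180:390]; b=cv2.imread('pics/side.png')[130:290,170:350]
g=lambda x:(255*(x/255.)**0.6).astype('uint8')
cv2.imwrite('pics/topc.png',cv2.resize(g(a),(720,600),interpolation=2))
cv2.imwrite('pics/sidec.png',cv2.resize(g(b),(675,600),interpolation=2))
E
```

```text
(no output)
```

View pics/topc.png

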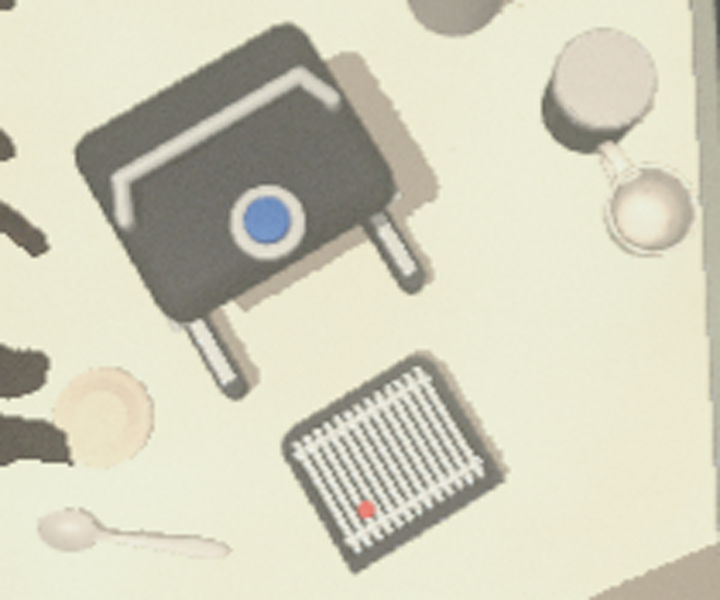

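View pics/sidec.png

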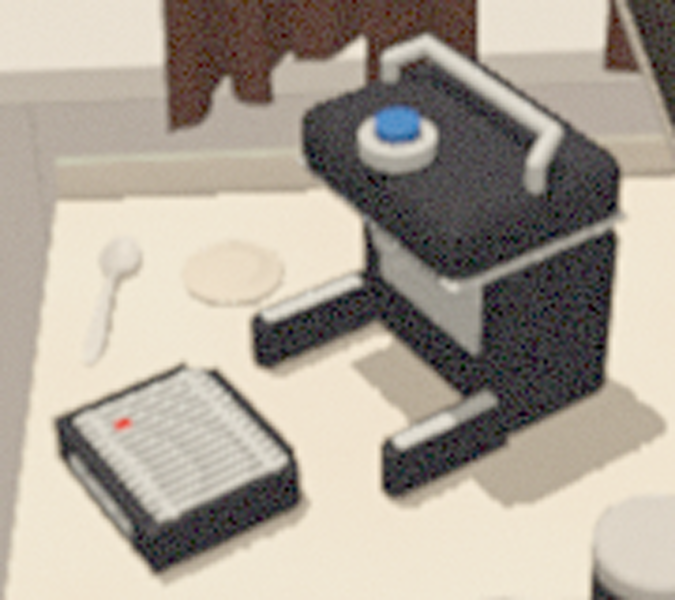

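```bash
cat > fit.py <<'E'
from h import *
from scipy.optimize import minimize
S=4
def mask(c):
    g=cv2.cvtColor(c['im'],cv2.COLOR_BGR2GRAY); return cv2.resize(g,None,fx=S,fy=S,interpolation=cv2.INTER_LINEAR)
def prism(poly,z0,z1): return np.array([[x,y,z] for z in(z0,z1) for x,y in poly])
def arc(cx,cy,r,a,b): return [(cx+r*np.cos(t),cy+r*np.sin(t)) for t in np.radians(np.linspace(a,b,9))]
TR=prism(arc(.0385,.046,.014,0,90)+[(-.0525,.06),(-.0525,-.06)]+arc(.0385,-.046,.014,-90,0),0,.034)
FT=[prism(arc(-.057,s*.072,.009,90,270)+[(.02,s*.072-.009),(.02,s*.072+.009)],0,.036) for s in(1,-1)]
def T(P,p):
    a=p[2];R=np.array([[np.cos(a),-np.sin(a),0],[np.sin(a),np.cos(a),0],[0,0,1]]);return P@R.T+[p[0],p[1],0]
def draw(c,parts,p):
    m=np.zeros((420*S,560*S),np.uint8)
    for P in parts:
        q=(proj(c,T(P,p))+.5)*S-.5
        cv2.fillConvexPoly(m,cv2.convexHull(np.round(q*16).astype(np.int32)),255,shift=4)
    return m
def fit(views,parts,p0,thr=100,close=0):
    obs=[]
    for c,wins in views:
        m=(mask(c)<thr).astype(np.uint8)*255
        if close: m=cv2.morphologyEx(m,cv2.MORPH_CLOSE,np.ones((close,close)))
        W=np.zeros_like(m)
        for x0,y0,x1,y1 in wins: W[int(y0*S):int(y1*S),int(x0*S):int(x1*S)]=1
        obs.append((c,cv2.GaussianBlur(m,(0,0),3).astype(float),W>0))
    def cost(q):
        p=[q[0]/100,q[1]/100,q[2]/10]; return sum(((cv2.GaussianBlur(draw(c,parts,p),(0,0),3)-m)[W]**2).sum() for c,m,W in obs)/65025/S/S
    q0=np.array([p0[0]*100,p0[1]*100,p0[2]*10]); 
    r=minimize(cost,q0,method='Nelder-Mead',options=dict(initial_simplex=[q0]+[q0+1.0*e for e in np.eye(3)],xatol=.005,fatol=.01))
    return np.array([r.x[0]/100,r.x[1]/100,r.x[2]/10]),r.fun
E
cat > run1.py <<'E'
from fit import *
t=cap('top');s=cap('side')
tc=lambda x,y:((x+.5)/(720/210)-.5+180,(y+.5)/(600/175)-.5+140)
sc=lambda x,y:((x+.5)/3.75-.5+170,(y+.5)/3.75-.5+130)
w=lambda f,x0,y0,x1,y1:f(x0,y0)+f(x1,y1)
# initial from noses
L=onz(t,*tc(235,397),.01);R=onz(t,*tc(412,292),.01)
d=(L-R)[:2]; yaw=np.arctan2(-d[0],d[1]); M=((L+R)/2)[:2]+.066*np.array([np.cos(yaw),np.sin(yaw)])
print('init',M,np.degrees(yaw),np.linalg.norm(d))
tr=onz(t,*tc(390,462),.03)
vt=[(t,[w(tc,270,335,520,585)])];vs=[(s,[w(sc,45,355,310,580)])]
mt=[(t,[w(tc,185,350,280,412),w(tc,385,240,450,302)])];ms=[(s,[w(sc,240,285,345,375),w(sc,372,400,465,510)])]
for nm,v in(('top',vt),('side',vs),('both',vt+vs)):
    p,f=fit(v,[TR],[tr[0],tr[1],yaw],close=61);print('tray',nm,p.round(4),np.degrees(p[2]).round(2),f)
    if nm=='both':pt=p
for nm,v in(('top',mt),('side',ms),('both',mt+ms)):
    p,f=fit(v,FT,[M[0],M[1],yaw],close=33);print('mach',nm,p.round(4),np.degrees(p[2]).round(2),f)
pm=p
# button triangulation
a,b=ray(t,*tc(267,219)),ray(s,*sc(397,119)); A=np.stack([a,-b],1);k=np.linalg.lstsq(A,s['t']-t['t'],rcond=None)[0]
P=t['t']+a*k[0];Q=s['t']+b*k[1];print('btn',P,Q)
c,sn=np.cos(pm[2]),np.sin(pm[2]);Ri=np.array([[c,sn],[-sn,c]])
print('btn in machine',Ri@((P+Q)[:2]/2-pm[:2]),'tray in machine',Ri@(pt[:2]-pm[:2]),np.degrees(pt[2]-pm[2]))
np.save('p.npy',[pt,pm])
out=[]
for cam,x0,y0,x1,y1 in((t,180,140,390,315),(s,170,130,350,290)):
    im=cv2.resize(cam['im'],None,fx=4,fy=4)
    for parts,p in(([TR],pt),(FT,pm)):
        for P_ in parts:
            cs,_=cv2.findContours(draw(cam,[P_],p),0,2);cv2.drawContours(im,cs,-1,(0,255,0),1)
    out.append(cv2.resize(im[y0*4:y1*4,x0*4:x1*4],(400,340)))
cv2.imwrite('pics/ov.png',np.hstack(out))
E
python3 run1.py
```

```text
init [0.59293728 0.12526726] 30.52824499355863 0.1435402348298905
tray top [0.456  0.0473 0.5374] 30.79 38.036944444444444
tray side [0.4592 0.0453 0.5068] 29.04 1111.0268396770473
tray both [0.4573 0.0464 0.5311] 30.43 1170.0271645520954
mach top [0.5955 0.1219 0.5381] 30.83 7.969147443291042
mach side [0.5959 0.1175 0.5403] 30.96 114.93030565167243
mach both [0.5955 0.1207 0.5424] 31.08 144.6965272971934
btn [0.58875429 0.11860416 0.19973768] [0.59007589 0.11866464 0.19999705]
btn in machine [-0.00625519  0.00140387] tray in machine [-0.15669971  0.00774711] -0.6460752246628112
```

View pics/ov.png

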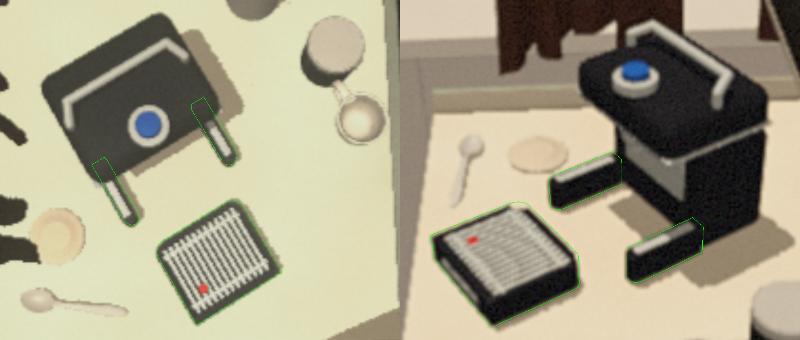

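The overlays match the outlines well. The machine is at about (0.5957, 0.1205) with a yaw of 31°. In the machine's frame the tray is at (-0.158, +0.0075), with almost no angle between them. I'll move behind the tray's front face with the fingers open, so both fingertips touch it.

```bash
python3 -m inch '[[4,14,0,3,8.7],[4,14,0,3,8.7],[4,14,0,3,8.7],[4,14,0,3,8.7],[8,29,0,9.4,8.7],[8,29,0,9.4,8.7],[8,29,0,9.4,8.7],[8,29,0,9.4,8.7],[10,33,0,9.4,8.7],[10,33,0,9.4,8.7]]'; cat > st.py <<'E'
from h import *
pt,pm=np.load('p.npy');s=readout.read_state();pm=np.array([.5957,.1205,.541])
c,sn=np.cos(pm[2]),np.sin(pm[2]);p=np.array(s['position']);R=np.array(s['tcp_rot'])
print('t',s['time_s'],'pos',p.round(4),'yaw',np.degrees(np.arctan2(R[1,0],R[0,0])).round(2),'F',np.round(s['force'],1),'mach',(np.array([[c,sn],[-sn,c]])@(p[:2]-pm[:2])).round(4),s['opening'])
E
python3 st.py
```

```text
time_s: 1.03
position: [0.3301, -0.2442, 0.2222]
tcp_rot: [[0.855, 0.519, -0.001], [0.519, -0.855, 0.006], [0.002, -0.005, -1.0]]
force: [-0.5, 0.5, -0.1]
opening: 0.999
grasp_force: 0.0
t 1.0333 pos [ 0.3301 -0.2442  0.2222] yaw 31.27 F [-0.5  0.5 -0.1] mach [-0.4155 -0.1758] 0.999090100338817
```

```bash
python3 -m inch '[[6,25.7,0,-0.3,8.7],[6,25.7,0,-0.3,8.7],[6,25.7,0,-0.3,8.7],[6,25.7,0,-0.3,8.7],[6,25.7,0,-0.3,8.7],[6,25.7,0,-0.3,8.7],[6,25.7,0,-0.3,8.7],[6,25.7,0,-0.3,8.7],[6,25.7,-4,-0.3,8.7],[6,25.7,-8,-0.3,8.7]]' >/dev/null; python3 st.py
```

```text
t 1.8667 pos [0.3933 0.0047 0.1436] yaw 30.78 F [ 0.2 -0.3 -1.3] mach [-0.2332  0.005 ] 1.0019714763547967
```

```bash
python3 -m inch '[[-0.1,0.2,-3,0.2,8.7],[-0.1,0.2,-6,0.2,8.7],[-0.1,0.2,-9,0.2,8.7],[-0.1,0.2,-11,0.2,8.7],[-0.1,0.2,-12,0.2,8.7],[-0.1,0.2,-12.6,0.2,8.7],[-0.1,0.2,-12.6,0.2,8.7]]' >/dev/null; python3 st.py
python3 - <<'E'
from h import *
c=cap('wrist','w1.png')
E
```

```text
t 2.45 pos [0.3889 0.0069 0.0154] yaw 30.82 F [-0.3 -0.2  0.7] mach [-0.2358  0.0092] 1.0009996944946935
```

View pics/w1.png

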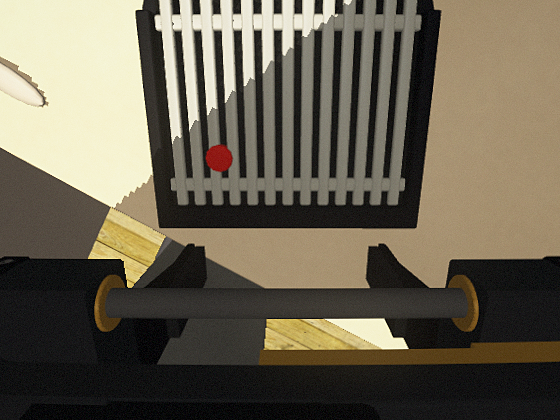

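The wrist view shows the tray's front edge at row 228, from column 160 to 416, parallel to and centred on the fingertips at (206,250) and (367,250). I'll push now, drifting toward the bay's centre line.

```bash
python3 -m inch '[[0.7,0.42,0,0,8.7],[1.2,0.72,0,0,8.7],[1.45,0.87,0,0,8.7],[1.86,0.99,0,0,8.7],[2.34,1.15,0,0,8.7],[2.83,1.31,0,0,8.7],[3.31,1.48,0,0,8.7],[3.8,1.64,0,0,8.7],[4.28,1.8,0,0,8.7],[4.5,1.87,0,0,8.7]]' >/dev/null; python3 st.py
python3 - <<'E'
from fit import *
t=cap('top','t2.png');s=cap('side','s2.png')
# tray from wrist: visible front edge/hull using predicted pose; from side: mask fit
p=np.load('p.npy')[0]
E
python3 - <<'E'
import cv2,numpy as np
a=cv2.imread('pics/t2.png')[160:310,190:340];b=cv2.imread('pics/s2.png')[150:300,170:320]
cv2.imwrite('pics/ts2.png',cv2.resize(np.hstack([a,b]),(800,400),interpolation=2))
E
```

```text
t 3.3333 pos [0.4354 0.0267 0.0165] yaw 30.9 F [-2.6 -1.   2.5] mach [-0.1857  0.0022] 1.0009566459028725
```

View pics/ts2.png

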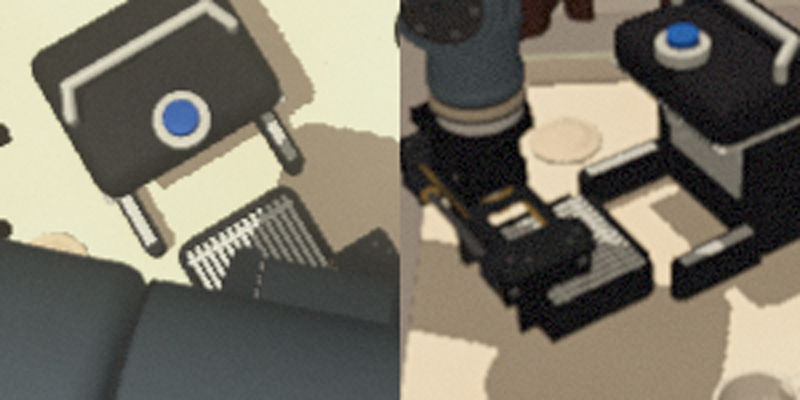

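The tray's rear edge is now at the noses: left corner at crop (182,255), right corner at (297,190). I'll measure its lateral offset with the wrist and top fits.

```bash
cat > tr.py <<'E'
from fit import *
import sys
pm=np.array([.5957,.1205,.541]);c,sn=np.cos(pm[2]),np.sin(pm[2]);Rm=np.array([[c,-sn],[sn,c]])
s=readout.read_state();q=Rm.T@(np.array(s['position'][:2])-pm[:2])
g=pm[:2]+Rm@[q[0]+.062,q[1]]
w=cap('wrist','wl.png');t=cap('top')
def rep(n,r):
    p,f=r;print(n,'tray in mach',(Rm.T@(p[:2]-pm[:2])).round(4),'ang',np.degrees(p[2]-pm[2]).round(2),'cost',round(f,1))
rep('wrist',fit([(w,[(100,60,470,232)])],[TR],[*g,pm[2]],close=91,thr=90))
if len(sys.argv)>1: rep('top',fit([(t,[tuple(map(float,sys.argv[1:5]))])],[TR],[*g,pm[2]],close=41))
E
python3 tr.py 254 227 314 252; cat pics/none 2>/dev/null
```

```text
wrist tray in mach [-0.1198  0.0013] ang -0.14 cost 23.4
top tray in mach [-0.1234  0.0025] ang 0.23 cost 31.9
```

View pics/wl.png

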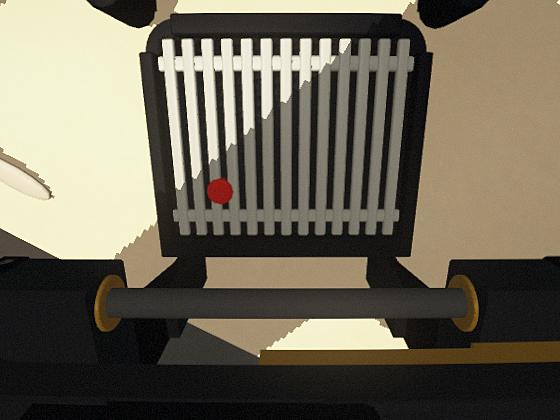

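The tray sits square on the fingertips, with its front edge at row 255, columns 162–412. Two dark blobs at the top (around 120,10 and 455,10) may be the feet's noses, so I'll check them against the projected model.

```bash
python3 - <<'E'
from fit import *
pm=np.array([.5957,.1205,.541]);w=cap('wrist')
for P in FT:
    for z in(0,.036):
        q=proj(w,T(P[np.abs(P[:,2]-z)<1e-6],pm));print(z,'tip',q[4].round(),'sides',q[0].round(),q[8].round())
for y in(.06,-.06): print(proj(w,T(np.array([[-.0525,y,.034],[.0385,y,.034],[.0385,y,0]]),[pm[0]-.123*np.cos(.541)-.0015*np.sin(.541),pm[1]-.123*np.sin(.541)+.0015*np.cos(.541),.541])).round())
g=cv2.cvtColor(w['im'],cv2.COLOR_BGR2GRAY)
for r in(2,8,14,20):
    d=np.where(np.diff((g[r]<90).astype(int)))[0];print(r,d)
print(w['t'],w['R'].round(2).tolist())
E
```

```text
0 tip [141.  25.] sides [121.   5.] [158.   4.]
0.036 tip [103.   3.] sides [ 77. -23.] [123. -24.]
0 tip [434.  24.] sides [418.   4.] [454.   4.]
0.036 tip [474.   2.] sides [454. -24.] [500. -23.]
[[161. 259.]
 [137.  54.]
 [166.  65.]]
[[410. 258.]
 [432.  54.]
 [404.  64.]]
2 [ 88 155 416 485]
8 [ 96 156 416 478]
14 [108 154 169 401 418 466]
20 [119 151 163 408 420 454]
[0.5036199  0.06689065 0.17945148] [[0.51, -0.82, -0.24], [-0.86, -0.49, -0.15], [0.0, 0.29, -0.96]]
```

The wrist view puts the tray's centre within about 0.5 mm of the bay's middle, and the angle is good. Next, a straight push along the machine's axis.

```bash
python3 -m inch '[[0.43,0.26,0,0,8.7],[0.86,0.52,0,0,8.7],[1.29,0.77,0,0,8.7],[1.71,1.03,0,0,8.7],[2.14,1.29,0,0,8.7],[2.57,1.54,0,0,8.7],[3.0,1.8,0,0,8.7],[3.43,2.06,0,0,8.7],[3.86,2.32,0,0,8.7],[4.29,2.57,0,0,8.7]]' >/dev/null; python3 st.py;python3 tr.py; python3 - <<'E'
from h import *
g=cv2.cvtColor(cv2.imread('pics/wl.png'),cv2.COLOR_BGR2GRAY)
for r in(40,60,80,100,120,140,160,200,240): print(r,np.where(np.diff((cv2.medianBlur(g,5)[r]<80).astype(int)))[0])
E
```

```text
t 4.4167 pos [0.4774 0.0526 0.0165] yaw 30.9 F [-1.1 -0.5 -1.2] mach [-0.1364  0.0027] 0.9970298012200363
wrist tray in mach [-0.0737  0.0017] ang 0.04 cost 6128.6
40 [ 86  94 119 163 174 182 194 201 213 222 233 241 253 261 273 281 293 300
 313 320 332 341 352 360 372 380 391 400 410 460 484 493]
60 [ 88  96 121 158 415 457 481 490]
80 [ 91  99 124 165 178 184 197 204 216 223 235 242 254 261 274 280 293 299
 312 319 331 338 350 358 369 377 389 396 407 455 478 487]
100 [ 94 102 126 167 179 186 198 205 217 223 236 243 255 261 274 280 293 299
 312 318 331 338 349 356 368 375 387 394 406 452 475 484]
120 [100 169 181 188 199 206 218 225 237 243 255 262 274 281 293 299 311 318
 329 337 348 355 367 374 385 392 404 478]
140 [149 171 183 189 201 207 219 225 237 244 256 262 274 281 292 299 311 318
 329 336 347 354 365 372 384 390 402 424]
160 [152 173 184 190 202 208 220 226 238 244 256 263 274 281 292 299 310 317
 328 335 346 353 364 371 382 389 400 422]
200 [156 177 188 195 205 230 240 246 257 264 274 281 292 299 309 316 327 334
 344 351 361 368 379 386 396 418]
240 [161 413]
```

The tray is in the bay, about 1 mm off centre, with low force. I'll continue most of the way home and then check the force.

```bash
python3 -m inch '[[0.43,0.26,0,0,8.7],[0.86,0.52,0,0,8.7],[1.29,0.77,0,0,8.7],[1.71,1.03,0,0,8.7],[2.14,1.29,0,0,8.7],[2.57,1.54,0,0,8.7],[2.9,1.74,0,0,8.7],[3.1,1.86,0,0,8.7],[3.2,1.92,0,0,8.7],[3.3,1.98,0,0,8.7]]' >/dev/null; python3 st.py;python3 -m inch '[[0.1,0.06,0,0,8.7],[0.2,0.12,0,0,8.7],[0.2,0.12,0,0,8.7]]' >/dev/null; python3 st.py
```

```text
t 5.35 pos [0.5099 0.0721 0.0165] yaw 30.9 F [-2.2 -1.7  1.3] mach [-0.0985  0.0027] 1.0002217950989039
t 5.6 pos [0.5102 0.0725 0.0166] yaw 30.88 F [-5.5 -4.8  4.3] mach [-0.098   0.0029] 0.9970103385463409
```

```bash
python3 -m inch '[[0.2,0.12,0,0,8.7],[0.3,0.18,0,0,8.7],[0.4,0.24,0,0,8.7],[0.4,0.24,0,0,8.7],[0.4,0.24,0,0,8.7]]' >/dev/null; python3 st.py; python3 - <<'E'
from h import *
c=cap('wrist','w3.png');g=cv2.medianBlur(cv2.cvtColor(c['im'],cv2.COLOR_BGR2GRAY),5)
for r in(140,160,180,200,220,240): print(r,np.where(np.diff((g[r]<80).astype(int)))[0])
E
```

```text
t 6.0167 pos [0.5101 0.0728 0.0166] yaw 30.92 F [-11.1 -16.7   9.1] mach [-0.0979  0.0031] 0.9998898443960821
140 []
160 []
180 []
200 [110 178 188 195 206 229 240 247 258 264 275 282 293 300 310 317 328 334
 345 352 362 369 380 386 397 451 460 470]
220 [132 135 159 176 400 416 441 452]
240 [161 414]
```

View pics/w3.png

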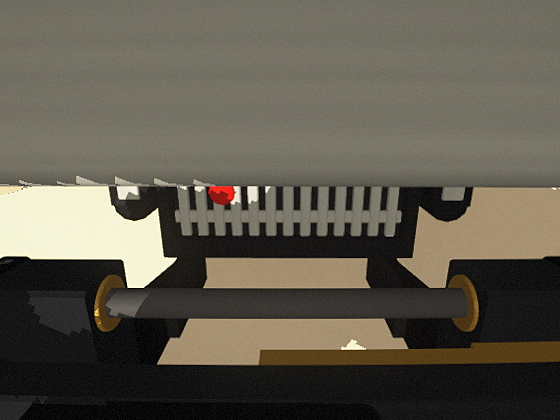

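```bash
python3 - <<'E'
from h import *
pm=np.array([.5957,.1205,.541]);c,s=np.cos(pm[2]),np.sin(pm[2]);Rm=np.array([[c,-s],[s,c]])
w=cap('wrist');f=lambda u,v,z:(Rm.T@(onz(w,u,v,z)[:2]-pm[:2])).round(4)
g=cv2.cvtColor(w['im'],cv2.COLOR_BGR2GRAY)
print('tray edge',f(161,257,.034),f(414,257,.034))
for u in(125,130,135,140,440,445,450,455): 
    col=g[195:245,u]; print(u,195+np.where(np.diff((col<80).astype(int)))[0])
print('nose tips z0',f(137,220,0),f(443,220,0),'z36',f(137,220,.036),f(443,220,.036))
print('cam',(Rm.T@(w['t'][:2]-pm[:2])).round(3),w['t'][2])
E
cp pics/wl.png /dev/null; python3 -c "
from h import *
pm=np.array([.5957,.1205,.541])
from fit import *
w=cap('wrist')
for P in FT: print(proj(w,T(P,pm))[[4,22]].round())"
```

```text
tray edge [-0.0867  0.063 ] [-0.0867 -0.0588]
125 [199 218]
130 [199 219]
135 [199 220]
140 [218]
440 [219]
445 [199 221]
450 [199 220]
455 [200 219]
nose tips z0 [-0.0799  0.0885] [-0.0799 -0.0873] z36 [-0.0671  0.0711] [-0.0671 -0.0692]
cam [-0.017  0.002] 0.1783040148596362Traceback (most recent call last):
  File "<string>", line 6, in <module>
    for P in FT: print(proj(w,T(P,pm))[[4,22]].round())
                       ~~~~~~~~~~~~~~~^^^^^^^^
IndexError: index 22 is out of bounds for axis 0 with size 22
```

Home is confirmed: the tray's front edge is about 19.6 mm ahead of the noses (19 expected), about 1 mm off the bay's middle, with no tilt. The view shows the noses at (137,220) and (443,220) and the tray's front edge at row 257. I'll back off, rise and close the fingers.

```bash
python3 -m inch '[[-0.6,-0.36,0,0,8.7],[-1.6,-0.96,0,0,8.7],[-3.0,-1.8,0,0,8.7],[-4.3,-2.6,0,0,8.7],[-4.8,-2.9,0,0,8.7],[-4.8,-2.9,3,0,8.7],[-4.8,-2.9,7,0,6],[-4.8,-2.9,11,0,0],[-4.8,-2.9,15,0,0],[-4.8,-2.9,19,0,0]]' >/dev/null; python3 st.py
python3 -m inch '[[0,0,4,0,0],[0,0,6,0,0],[0,0,6,0,0],[0,0,6,0,0]]' >/dev/null; python3 st.py
```

```text
t 7.0 pos [0.4688 0.0469 0.2089] yaw 30.88 F [ 0.8 -0.4 -0. ] mach [-0.1467  0.0023] 0.7834456468144495
t 7.3333 pos [0.4694 0.0468 0.2681] yaw 30.9 F [ 0.3 -0.2 -0.1] mach [-0.1462  0.0019] 0.4762057176754292
```

```bash
python3 - <<'E'
from h import *
w=cap('wrist');h=cv2.cvtColor(w['im'],cv2.COLOR_BGR2HSV);m=cv2.inRange(h,(95,120,40),(125,255,255))
n,l,s,c=cv2.connectedComponentsWithStats(m);i=1+np.argmax(s[1:,4]);print(s[i],c[i],onz(w,*c[i],.2))
E
python3 -m inch '[[3,1.8,0,0,0],[6,3.6,0,0,0],[9,5.4,0,0,0],[12,7.17,0,0,0],[12,7.17,-1,0,0],[12,7.17,-3,0,0],[12,7.17,-4,0,0],[12,7.17,-4,0,0]]' >/dev/null; python3 st.py
```

```text
[ 265    0   44   35 1256] [286.71178344  14.85350318] [0.58693454 0.115987   0.2       ]
t 8.05 pos [0.5845 0.1183 0.2215] yaw 30.89 F [-0.1 -0.2 -1.5] mach [-0.0108  0.0039] 0.004602784546895849
```

```bash
python3 -m inch '[[0.3,0,-1,0,0],[0.4,0,-1.6,0,0],[0.4,0,-2,0,0],[0.4,0,-2.3,0,0],[0.4,0,-2.3,0,0]]' >/dev/null; python3 st.py; python3 -m inch '[[0,0,-0.2,0,0],[0,0,-0.4,0,0],[0,0,-0.4,0,0]]' >/dev/null; python3 st.py
```

```text
t 8.4667 pos [0.5916 0.1182 0.2032] yaw 30.87 F [-0.1  0.2  1. ] mach [-0.0047  0.0002] 0.008985085565042482
t 8.7167 pos [0.5923 0.1184 0.2   ] yaw 30.89 F [ 0.3 -0.   3.1] mach [-0.004  -0.0001] 0.009578830810235969
```

```bash
python3 -m inch '[[-0.2,0,-0.2,0,0],[-0.2,0,-0.4,0,0],[-0.2,0,-0.5,0,0],[-0.2,0,-0.5,0,0]]' >/dev/null; python3 st.py; python3 -m inch '[[0,0,-0.2,0,0],[0,0,-0.3,0,0],[0,0,-0.3,0,0]]' >/dev/null; python3 st.py
```

```text
t 9.05 pos [0.5915 0.1183 0.1964] yaw 30.89 F [0.8 0.9 8.3] mach [-0.0047  0.0003] 0.00795702243216489
t 9.3 pos [0.5915 0.1184 0.1961] yaw 30.91 F [-4.3 -0.4 21.4] mach [-0.0046  0.0003] 0.006943408499038267
```

```bash
python3 -m inch '[[0,0,0,0,0],[0,0,1,0,0],[0,0,3,0,0],[0,0,6,0,0],[-4,-2.4,6,0,0],[-8,-4.8,6,0,0],[-12,-7.2,6,0,0],[-16,-9.6,6,0,0],[-16,-9.6,6,0,0],[-16,-9.6,6,0,0]]' >/dev/null; python3 st.py
python3 - <<'E'
from h import *
s=cap('side','s4.png');cap('wrist','w4.png')
a=cv2.imread('pics/s4.png')[130:310,170:360];b=cv2.imread('pics/w4.png')
cv2.imwrite('pics/f4.png',np.hstack([cv2.resize(a,(400,379)),cv2.resize(b,(400,379))]))
E
```

```text
t 10.1333 pos [0.424  0.0219 0.2507] yaw 30.76 F [-0.4 -0.3  0.1] mach [-0.1979  0.0039] 0.0015022696317578861
```

View pics/f4.png

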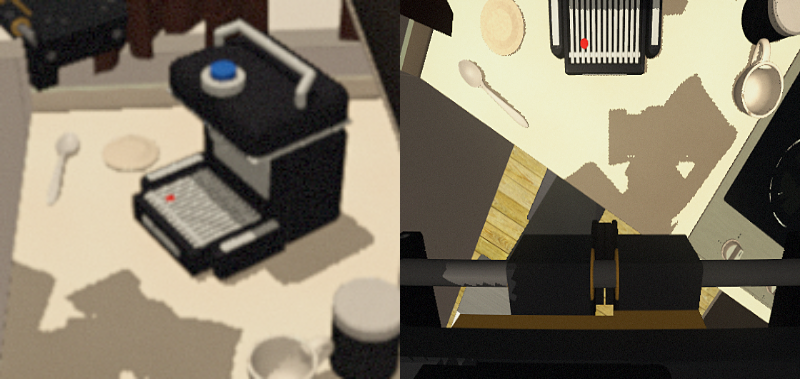

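The tray is seated squarely between the feet, with its front edge at (565–645, 73) in the wrist half of the picture. The button is out again at (223,70), and the pod, spoon, cup and tin are undisturbed. The press reached a hard stop at 21 N, well above the button's 5 N. Handing in.

```bash
python3 -c "
from rig import bot
print(bot.hand_in())"
```

```text
the job is handed in; nothing more can be done
None
```

I pushed the tray home against the machine (about 1 mm off the bay's middle), then pressed the blue button to its stop and released it, and handed the job in; no verdict came back.

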